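# Try an arbor's taper in the test socket and free it with the wedge

### The arm

A 6-joint arm with a two-finger parallel gripper is mounted at the origin on the work surface. World frame = base frame: x ahead of the robot, y to its left, z up, the work surface at z = 0. Lengths are in m, angles in rad, forces in N, time in s.
With the tool pointing down it reaches from about 0.4 to 0.825 m from the base axis. Payload 7 kg.
Tool frame: the origin (TCP) lies where the fingers leave the gripper's body, on its centre line; the fingertips stand 73 mm ahead of it and the grasp point (between the pads) lies 54 mm ahead of it; y points along the fingers, z is the direction in which the jaws open and shut, and the axes are right-handed (so a half turn about y gives the same grasp; the last joint's range is limited). The gripper opens to 85 mm and grips with 20 to 120 N. Pads are 22 mm wide; open, the fingers measure 114 mm over their backs; the gripper's body (76 mm by 85 mm) begins 54 mm behind the grasp point. The pads swing forward as they close: fully open they stand 13 mm farther back than shut.
Start: joints at [0.288, 0.359, 0.012, 0, -1.224, -0.288], TCP at [0.675, -0, 0.304] pointing down, gripper open.
Joint ranges: [-3.07, 3.07], [-1.43, 2.12], [-1.02, 1.25], [-3.03, 1.67], [-3.05, -0], [-3.03, 3.03]. Speed limits (rad/s): [2.39, 2.39, 3.01, 3.14, 3.14, 3.14].

### API

Orientations are given as a rotation vector (axis times angle).
In Python, from bench import arm gives the robot as it stands. The module is installed in compiled form; this text tells all that it offers.
- The arm moves only by the shell command python3 -m jog 'ROWS' [FORCE]. ROWS is JSON, a list of rows, each a list of 7 numbers: the shift along the tool's x, y, z in mm, then the turn, a rotation vector about the tool's x, y, z in degrees, then the gripper's target within -1 to 1 (fully open at 1, half-way at 0, shut at -1). A call has 1 to 20 rows; each row is the pose to reach, as a shift and turn from the pose measured when the call began, along the tool's axes at that moment; what a row does not reach only later rows make up. A row lasts 1/8 s, in which the tool goes at most 62.5 mm and 10.7 degrees, less where a joint would pass 70% of its speed; a pose out of reach is approached as far as the arm can. A call with a gripper value outside its range is refused whole. The fingers move at their own pace and stop on an object; FORCE is the grip in N (left out, the last holds). Time passes only in rows, so rows that repeat a pose let the fingers close. It gives the time, the measured TCP pose, the force and the opening at its end, in the units of the state.
- arm.get_state(): the state, without advancing time (a new reading comes with each control period).
- arm.camera(name): name is "scene" or "side" or "wrist"; returns a dict with "image" (420x560x3 uint8, red, green, blue), "depth" (420x560 float32, m along the optical axis (not along the pixel's ray), 0 where there is no reading), "fov_y" (degrees; the focal length in pixels is half the picture's height over the tangent of half this angle, whatever the lens; pixels are square), "cx", "cy" (the principal point, pixels), "rvec" (rotation vector, rad) and "tvec" (3), from world to camera coordinates, as OpenCV has them. Camera axes: x right, y down, z forward; pixel columns grow to the right and rows downward; lengths in m; the calibration is good to about 2 mm. A picture is of the moment at which its call begins.
- arm.hand_in(): hands the job in, once; it reports no verdict.
The state is a dict: "time": time; "joints": joint angles; "qvel": joint speeds; "joint_torque": joint torques, N m; "position": TCP position; "eef_rot": TCP orientation; "wrist_force": force on the tool from outside, world axes, zero at the start; "wrist_torque": the same for the moment, N m; "grip_width": finger opening in m.
Only numpy, scipy, OpenCV 4.12 (cv2) and the standard library are available. Lean on these libraries where they do the work, as an engineer would, in place of code of your own. Each camera call takes 0.05 s, during which the arm holds its last target. There are 200 camera calls.

### The job

Try the taper of the flat-headed arbor from the rack: start its shank in the test socket with its head an eighth of a turn out of line with the wedge, then twist it into line as you push down until the collar sits fully home on the rim, and let go. Then drive the wedge all the way in so that it alone lifts the arbor free, without handling the arbor again, and leave the arbor standing in the socket on the wedge.

Things in the scene. Friction and masses are not known exactly. Their poses are not given: they have to be found in the camera images.
- arbor: Steel arbor, 0.5 kg, upright in a 72 mm high rack 90 mm from a cone-headed and a round-headed one (tops 44 mm above the rack). Flat-sided head 44 (x) x 22 mm (y), 8 to 46 mm above the origin, which is the centre of the underside of its collar (50 mm across, 8 thick). Below: shank, 26 mm across tapering to 18 at 50 mm down, then a tang, 14 (x) x 6 mm, round-ended, down to 64 mm. z up.
- socket: Fixed dark steel sleeve, 54 mm across, on a base. Origin on its axis at table level, z up, x the way the wedge is driven. Rim 82 mm up; mouth 40 mm wide, funnel into the taper bore. Slot below along x: with the arbor's x over 20 deg off it the tang stops the collar 10 to 14 mm above the rim; in line (either way round) it drops in and about 10 N down brings the collar onto the rim.
- wedge (a joint): Travel of the steel wedge in the socket's slot, m: 0 drawn back, 0.07 driven fully in. Starts nearly back, stays where left. About 3 N of rubbing; reaches a seated arbor's tang near 0.03 and lifts the arbor about 10 mm by 0.07; takes under 20 N.
- post_top (a point): Centre of the top of the wedge's upright post, 135 mm above the table; post 18 mm thick along the socket's x, 30 mm wide along its y, clear from 31 mm up. It moves with the wedge: 130 mm from the socket's axis on its -x side at 0, 60 mm at 0.07. Push its back face towards the socket, or grip it from above and slide it.
Mind the look-alikes: they are no part of the job. What is shaped like the arbor but red or yellow is not meant.

How it is judged:
By the outcome, as a careful person would: the job done as asked, in the order asked, and still so for the second after the job is handed in, with the robot touching nothing.
It also fails if it takes over 58 s, if anything falls off the work surface, if the arm or the gripper's body presses on something with over 40 N, if the wrist force passes 120 N, or if a joint passes its speed limit or range.

## Working session

There is one attempt and no reset: what is moved stays moved. The work goes in short steps, Python scripts to look and compute and a shell command to move; the robot and the scene stay as the last step left them, time stands still between calls to the robot, and variables do not carry over. Pictures are saved under pics/ and viewed, about 8 in all and at most 12, crops included, and the job is handed in when it is done.

```bash
mkdir -p pics; cat > h.py <<'E'
import numpy as np, cv2
from bench import arm
from scipy.spatial.transform import Rotation as R
def cam(n):
    c=arm.camera(n); c['f']=210/np.tan(np.radians(c['fov_y'])/2); c['R']=R.from_rotvec(np.ravel(c['rvec'])).as_matrix(); c['t']=np.ravel(c['tvec']); return c
def cloud(c):
    v,u=np.mgrid[0:420,0:560]; z=c['depth']
    P=np.stack([(u-c['cx'])*z/c['f'],(v-c['cy'])*z/c['f'],z],-1)
    W=(P-c['t'])@c['R']; W[z==0]=np.nan; return W
def save(c,n,crop=None,s=1):
    im=c['image'][:,:,::-1]
    if crop: im=im[crop[1]:crop[3],crop[0]:crop[2]]
    cv2.imwrite('pics/'+n+'.png',cv2.resize(im,None,fx=s,fy=s,interpolation=cv2.INTER_CUBIC))
def proj(c,p):
    q=c['R']@np.array(p)+c['t']; return c['f']*q[:2]/q[2]+[c['cx'],c['cy']]
def st():
    s=arm.get_state(); print(s['time'],np.round(s['position'],4),np.round(s['eef_rot'],3),'F',np.round(s['wrist_force'],1),'T',np.round(s['wrist_torque'],2),'w',round(float(s['grip_width']),4)); return s
E
python3 - <<'E'
from h import *
import pickle
s=st(); print(R.from_rotvec(s['eef_rot']).as_matrix().round(3))
d={n:cam(n) for n in('scene','side','wrist')}
pickle.dump(d,open('d.pkl','wb'))
for n in d: print(n,-d[n]['R'].T@d[n]['t'])
a=np.vstack([np.hstack([d['scene']['image'],d['side']['image']])])[:,:,::-1]
save(d['scene'],'scene1',s=1.4); save(d['side'],'side1',s=1.4)
E
```

```text
0.0 [ 0.6746 -0.      0.3029] [-1.208 -1.208  1.21 ] F [-0.3  0.2  0.4] T [-0.05  0.02  0.01] w 0.0856
[[ 0.    -0.002 -1.   ]
 [ 1.    -0.     0.   ]
 [-0.    -1.     0.002]]
scene [1.06938566 0.4889287  0.76502154]
side [ 0.08874162 -0.42229466  0.77386489]
wrist [ 0.6752163  -0.07980968  0.37401295]
```

View pics/scene1.png

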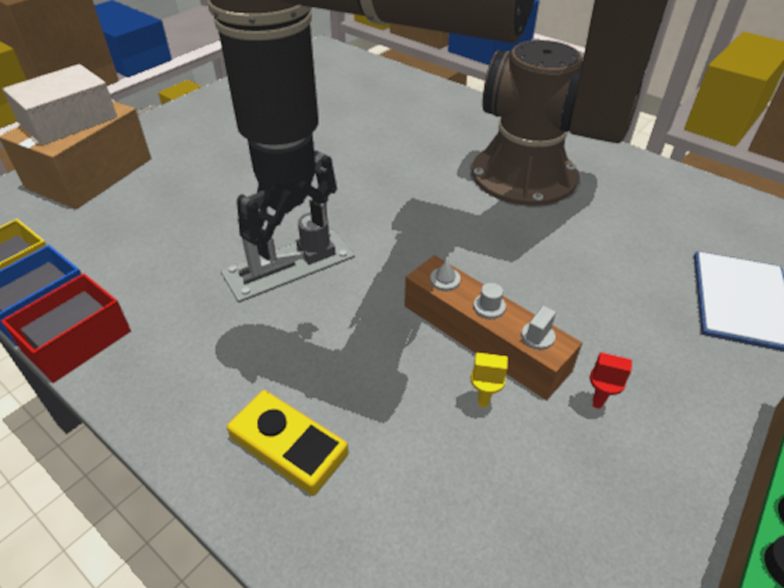

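View pics/side1.png

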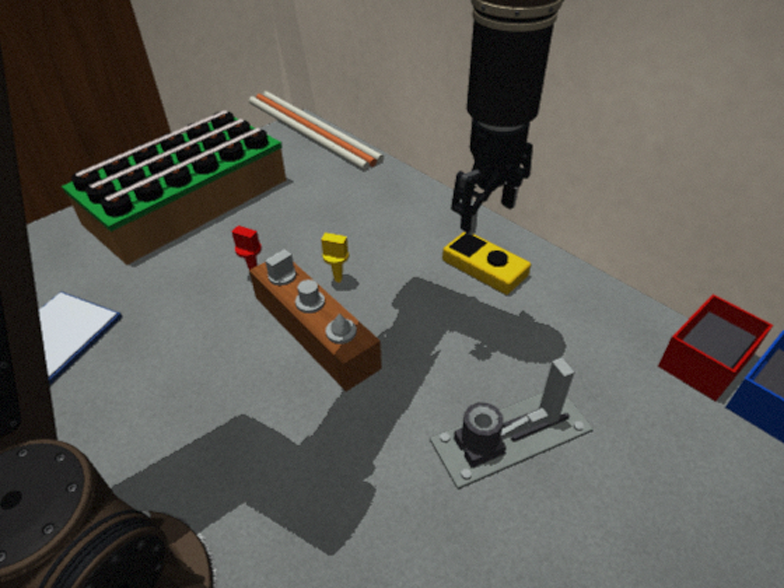

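The scene view (display pixels) shows the rack with a cone head at (445,275), a round head at (490,297) and a flat head at (541,325). There are also yellow (490,370) and red (610,375) look-alikes. The grey flat-sided head at the end of the rack is the one meant. In the side view the socket is at (483,420) and the post at (560,375).

```bash
python3 - <<'E'
from h import *
import pickle
d=pickle.load(open('d.pkl','rb'))
for n,(u0,v0,u1,v1) in dict(scene=(370,205,402,250),side=(180,172,216,206)).items():
    c=d[n]; W=cloud(c)
    m=np.zeros((420,560),bool); m[v0:v1,u0:u1]=1
    hd=m&(W[...,2]>.111)&(W[...,2]<.122)
    p=W[hd]; r=cv2.minAreaRect((p[:,:2]*1000).astype(np.float32)); print(n,'head top',len(p),p.mean(0).round(4),r)
    m2=m&(W[...,2]>.076)&(W[...,2]<.083); p=W[m2]; print(' collar',p.mean(0).round(4), p.min(0).round(3),p.max(0).round(3))
for n in('scene','side'):
    W=cloud(d[n]); im=d[n]['image'].astype(int)
    rng=im.max(-1)-im.min(-1)
    # red/yellow lookalikes
    for nm,(u0,v0,u1,v1) in (dict(yel=(330,245,368,295),red=(415,245,455,295)) if n=='scene' else dict(yel=(225,160,252,205),red=(160,155,190,195))).items():
        q=W[v0:v1,u0:u1][rng[v0:v1,u0:u1]>90]; print(n,nm,np.nanmedian(q,0).round(3),np.nanmin(q,0).round(3),np.nanmax(q,0).round(3))
c=d['side']; W=cloud(c)
m=np.zeros((420,560),bool); m[250:350,300:425]=1
p=W[m&(W[...,2]>.076)&(W[...,2]<.088)]
q=W[m&(W[...,2]>.13)&(W[...,2]<.14)]
print('post top',len(q),q.mean(0).round(4),cv2.minAreaRect((q[:,:2]*1000).astype(np.float32)))
post=q.mean(0)
rim=p[np.linalg.norm(p[:,:2]-post[:2],axis=1)>.09]
print('rim',len(rim),rim.mean(0).round(4),cv2.minEnclosingCircle((rim[:,:2]*1000).astype(np.float32)))
W=cloud(d['scene'])
m=np.zeros((420,560),bool); m[140:215,150:255]=1
p=W[m&(W[...,2]>.078)&(W[...,2]<.086)]; p=p[np.linalg.norm(p[:,:2]-rim.mean(0)[:2],axis=1)<.045];print('rim scene',len(p),p.mean(0),cv2.minEnclosingCircle((p[:,:2]*1000).astype(np.float32)))
# base plate rectangle
W=cloud(d['side']);m=np.zeros((420,560),bool); m[270:350,300:425]=1
g=W[m&(W[...,2]>.004)&(W[...,2]<.03)]; print('base',np.percentile(g[:,2],[5,50,95]),cv2.minAreaRect((g[:,:2]*1000).astype(np.float32)))
save(d['scene'],'crop1',(330,180,460,300),5)
E
```

```text
scene head top 200 [0.4697 0.2867 0.1178] ((466.8474426269531, 285.4983825683594), (44.54766082763672, 22.64748764038086), 3.328371286392212)
 collar [0.4735 0.2912 0.0802] [0.437 0.239 0.076] [0.493 0.31  0.083]
side head top 139 [0.4653 0.2763 0.1162] ((464.22869873046875, 245.9803924560547), (99.09465789794922, 44.26145553588867), 85.15514373779297)
 collar [0.4652 0.2835 0.0791] [0.443 0.256 0.076] [0.491 0.382 0.083]
scene yel [0.585 0.272 0.091] [0.502 0.246 0.003] [0.602 0.293 0.114]
scene red [0.476 0.403 0.109] [0.454 0.378 0.066] [0.494 0.425 0.113]
side yel [0.571 0.26  0.107] [ 0.552  0.238 -0.002] [0.668 0.402 0.111]
side red [0.46  0.389 0.074] [ 0.44   0.316 -0.002] [0.527 0.558 0.112]
post top 136 [ 0.6051 -0.2094  0.1343] ((606.7020874023438, -209.09193420410156), (31.64386749267578, 19.291513442993164), 70.74823760986328)
rim 428 [ 0.4917 -0.1691  0.0806] ((491.38861083984375, -168.4524383544922), 28.447038650512695)
rim scene 122 [ 0.50013886 -0.16485027  0.08142597] ((491.9564208984375, -163.4185028076172), 29.83542251586914)
base [0.00565259 0.00845219 0.02680915] ((554.5135498046875, -188.28692626953125), (189.16244506835938, 261.1102600097656), 45.39262771606445)
```

View pics/crop1.png

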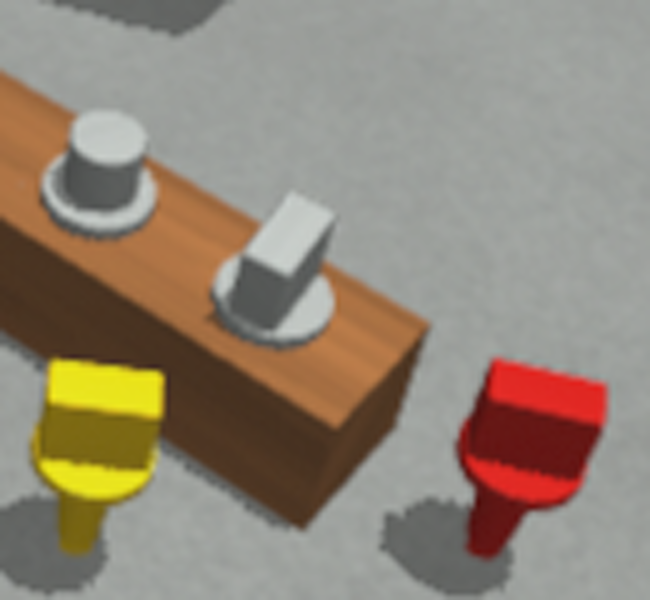

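The crop confirms the flat grey head is an oblong beside the red one, with its long axis roughly along world x. I'll move over it and check from the wrist.

```bash
python3 -m jog '[[140,20,100,0,43,0,1],[285,43,208,0,86.7,0,1],[285,43,208,0,86.7,0,1],[285,43,208,0,86.7,0,1],[285,43,208,0,86.7,0,1],[285,43,208,0,86.7,0,1],[285,43,208,0,86.7,0,1],[285,43,208,0,86.7,0,1],[285,43,208,0,86.7,0,1],[285,43,208,0,86.7,0,1],[285,43,208,0,86.7,0,1],[285,43,208,0,86.7,0,1]]' 40
python3 - <<'E'
from h import *
s=st(); M=R.from_rotvec(s['eef_rot']).as_matrix(); print(M.round(3), s['joints'])
c=cam('wrist'); W=cloud(c)
m=(W[...,2]>.112)&(W[...,2]<.122)&(np.linalg.norm(W[...,:2]-[.467,.2855],axis=-1)<.04)
p=W[m]; print(len(p),p.mean(0).round(4),cv2.minAreaRect((p[:,:2]*1000).astype(np.float32)))
m=(W[...,2]>.074)&(W[...,2]<.088)&(np.linalg.norm(W[...,:2]-[.467,.2855],axis=-1)<.035)
p=W[m]; print('collar',len(p),p.min(0).round(4),p.max(0).round(4),np.median(p,0).round(4))
save(c,'w1')
# sharper socket view now unobstructed
d={n:cam(n) for n in('scene','side')}
import pickle; pickle.dump(d,open('d2.pkl','wb'))
for n in d:
    W=cloud(d[n]); S=np.array([.4915,-.167])
    p=W[(W[...,2]>.077)&(W[...,2]<.087)&(np.linalg.norm(W[...,:2]-S,axis=-1)<.04)]
    print(n,'rim',len(p),p.mean(0).round(4),cv2.minEnclosingCircle((p[:,:2]*1000).astype(np.float32)))
    q=W[(W[...,2]>.130)&(W[...,2]<.14)&(np.linalg.norm(W[...,:2]-[.606,-.21],axis=-1)<.04)]
    if len(q): print(n,'post',len(q),q.mean(0).round(4),cv2.minAreaRect((q[:,:2]*1000).astype(np.float32)))
E
```

```text
time: 1.65
position: [0.4668, 0.2849, 0.2604]
eef_rot: [-1.57, -0.045, 0.047]
wrist_force: [-0.3, -0.2, -0.4]
grip_width: 0.0855
1.65 [0.4668 0.2849 0.2604] [-1.57  -0.045  0.047] F [-0.3 -0.2 -0.4] T [-0.    0.01 -0.  ] w 0.0855
[[ 0.998 -0.001 -0.059]
 [ 0.059 -0.     0.998]
 [-0.001 -1.    -0.   ]] [ 9.05846465e-01  1.83099557e-01 -3.33785484e-01 -1.04005370e-03
 -1.05487213e+00 -2.41758187e+00]
1473 [0.4658 0.2846 0.1186] ((467.2352294921875, 284.82696533203125), (43.58552932739258, 21.470090866088867), 2.804389715194702)
collar 1101 [0.4322 0.2518 0.074 ] [0.497  0.3201 0.0875] [0.4629 0.2823 0.0807]
scene rim 202 [ 0.4917 -0.1645  0.0812] ((490.6234436035156, -164.00784301757812), 29.45166015625)
scene post 70 [ 0.6077 -0.2032  0.1349] ((606.9246215820312, -204.63233947753906), (31.99287223815918, 17.466720581054688), 67.97806549072266)
side rim 398 [ 0.4919 -0.169   0.081 ] ((492.1194152832031, -168.860595703125), 28.435165405273438)
side post 133 [ 0.6052 -0.2096  0.1345] ((606.570068359375, -209.7275848388672), (29.60227394104004, 19.811355590820312), 67.11200714111328)
```

View pics/w1.png

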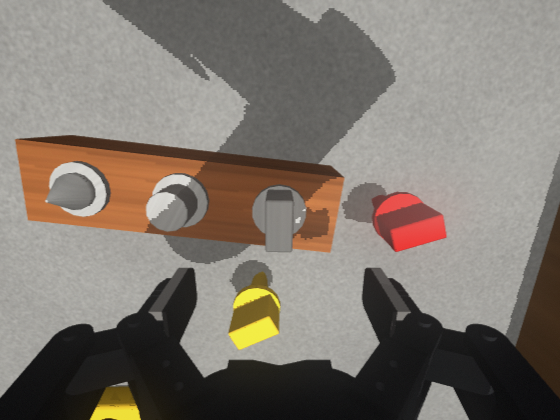

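The wrist view shows the flat head at (280,220), aligned with the jaws and with free space both sides. I'll descend, grip and lift.

```bash
python3 -m jog '[[0,40,0,0,0,0,1],[0,75,0,0,0,0,1],[0,95,0,0,0,0,1],[0,102,0,0,0,0,1],[0,102,0,0,0,0,1],[0,102,0,0,0,0,-1],[0,102,0,0,0,0,-1],[0,102,0,0,0,0,-1],[0,102,0,0,0,0,-1],[0,102,0,0,0,0,-1],[0,102,0,0,0,0,-1],[0,102,0,0,0,0,-1],[0,102,0,0,0,0,-1]]' 70
python3 -c "
from h import *
st()"
```

```text
time: 3.42
position: [0.4668, 0.285, 0.159]
eef_rot: [-1.57, -0.045, 0.046]
wrist_force: [-1.1, -0.9, 6.8]
grip_width: 0.0215
3.425 [0.4668 0.285  0.159 ] [-1.57  -0.045  0.046] F [-1.1 -0.9  6.8] T [-0.35  0.44 -0.03] w 0.0215
```

```bash
python3 -m jog '[[0,-20,0,0,0,0,-1],[0,-50,0,0,0,0,-1],[0,-85,0,0,0,0,-1],[0,-120,0,0,0,0,-1],[0,-140,0,0,0,0,-1],[0,-140,0,0,0,0,-1],[0,-140,0,0,0,0,-1]]'
python3 - <<'E'
from h import *
s=st(); print(s['joints'])
c=cam('side'); save(c,'lift',(150,60,350,260),3)
E
```

```text
time: 4.3
position: [0.4661, 0.2844, 0.2971]
eef_rot: [-1.572, -0.043, 0.048]
wrist_force: [1.2, -0.2, -5.7]
grip_width: 0.021
4.3 [0.4661 0.2844 0.2971] [-1.572 -0.043  0.048] F [ 1.2 -0.2 -5.7] T [-0.06 -0.   -0.01] w 0.021
[ 9.05881139e-01  1.53487870e-01 -2.81102318e-01 -1.71862589e-03
 -1.13916070e+00 -2.41825996e+00]
```

View pics/lift.png

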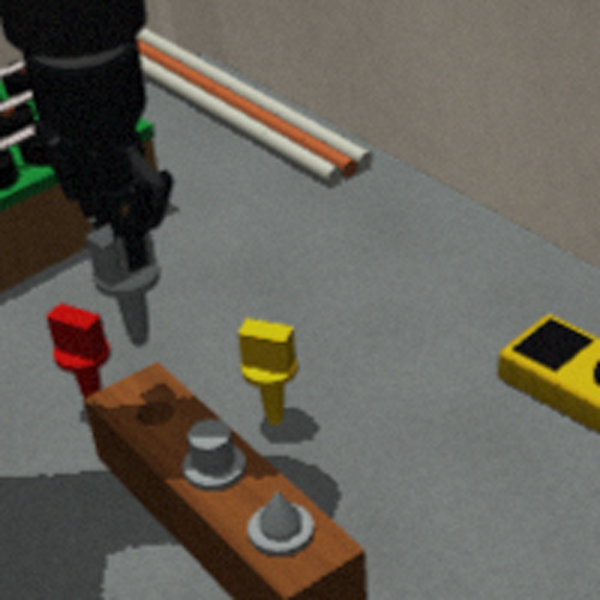

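The picture shows the arbor hanging upright in the jaws, clear of the rack, with the neighbours undisturbed. I'll move over the socket, turned 45° out of line.

```bash
python3 -m jog '[[0,0,-30,0,0,0,-1],[0,0,-75,0,-4,0,-1],[0,0,-125,0,-8,0,-1],[0,0,-175,0,-12,0,-1],[0,0,-225,0,-16,0,-1],[-1,0,-275,0,-20,0,-1],[-1,0,-325,0,-21.6,0,-1],[-1,0,-375,0,-21.6,0,-1],[-1,0,-415,0,-21.6,0,-1],[-1,0,-440,0,-21.6,0,-1],[-1,0,-451,0,-21.6,0,-1],[-1,0,-451,0,-21.6,0,-1],[-1,0,-451,0,-21.6,0,-1],[-1,0,-451,0,-21.6,0,-1]]'
python3 - <<'E'
from h import *
s=st(); M=R.from_rotvec(s['eef_rot']).as_matrix(); print(M.round(3))
c=cam('wrist'); W=cloud(c); save(c,'w2')
p=W[(W[...,2]>.077)&(W[...,2]<.087)&(np.linalg.norm(W[...,:2]-[.4915,-.1665],axis=-1)<.04)]
print('rim',len(p),p.mean(0).round(4),cv2.minEnclosingCircle((p[:,:2]*1000).astype(np.float32)), proj(c,[.4915,-.1665,.082]))
q=W[(W[...,2]>.130)&(W[...,2]<.142)&(np.linalg.norm(W[...,:2]-[.606,-.208],axis=-1)<.04)]
if len(q): print('post',len(q),q.mean(0).round(4),cv2.minAreaRect((q[:,:2]*1000).astype(np.float32)))
for n in('scene','side'):
  c=cam(n);W=cloud(c)
  # hanging arbor: collar region / shank
  for lo,hi in((.15,.16),(.17,.18),(.185,.195),(.21,.218)):
    p=W[(W[...,2]>lo)&(W[...,2]<hi)&(np.linalg.norm(W[...,:2]-s['position'][:2],axis=-1)<.05)]
    print(n,lo,len(p),p.mean(0).round(4) if len(p) else '')
E
```

```text
time: 6.1
position: [0.4913, -0.1651, 0.2977]
eef_rot: [-1.545, -0.339, 0.345]
wrist_force: [-0.3, -0.3, -4.6]
grip_width: 0.0212
6.1 [ 0.4913 -0.1651  0.2977] [-1.545 -0.339  0.345] F [-0.3 -0.3 -4.6] T [ 0.01  0.01 -0.02] w 0.0212
[[ 0.907 -0.003 -0.422]
 [ 0.422 -0.002  0.907]
 [-0.004 -1.    -0.   ]]
rim 1513 [ 0.4899 -0.1676  0.0816] ((492.3277893066406, -166.50978088378906), 27.821044921875) [278.32941389 200.84428259]
post 255 [ 0.6003 -0.2105  0.1343] ((600.2393188476562, -208.6356201171875), (15.874000549316406, 32.34980392456055), 15.2039794921875)
scene 0.15 10 [ 0.4944 -0.1603  0.1556]
scene 0.17 26 [ 0.4957 -0.1582  0.1751]
scene 0.185 31 [ 0.497  -0.1571  0.1899]
scene 0.21 58 [ 0.5002 -0.15    0.2152]
side 0.15 12 [ 0.486  -0.1704  0.1556]
side 0.17 37 [ 0.4847 -0.1709  0.1755]
side 0.185 29 [ 0.4832 -0.172   0.1899]
side 0.21 89 [ 0.4762 -0.1741  0.2154]
```

View pics/w2.png

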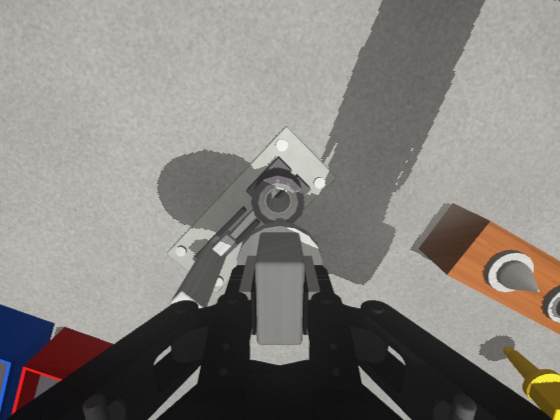

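The wrist view shows the socket mouth at (278,201) and the wedge bar running to the post at lower left. The rim fit gives centre (0.492, -0.1665), which agrees with the outside cameras. I'll lower the shank into the mouth.

```bash
python3 -m jog '[[0,30,-1.6,0,0,0,-1],[0,55,-1.6,0,0,0,-1],[0,70,-1.6,0,0,0,-1],[0,80,-1.6,0,0,0,-1],[0,90,-1.6,0,0,0,-1],[0,98,-1.6,0,0,0,-1],[0,98,-1.6,0,0,0,-1]]'
python3 -c "
from h import *
st()"
python3 -m jog '[[0,4,0,0,0,0,-1],[0,8,0,0,0,0,-1],[0,11,0,0,0,0,-1],[0,11,0,0,0,0,-1]]'
python3 -c "
from h import *
st()"
```

```text
time: 7.12
position: [0.4915, -0.167, 0.1995]
eef_rot: [-1.545, -0.338, 0.345]
wrist_force: [-0.2, -0.7, -5.2]
grip_width: 0.0211
7.125 [ 0.4915 -0.167   0.1995] [-1.545 -0.338  0.345] F [-0.2 -0.7 -5.2] T [ 0.05 -0.02 -0.01] w 0.0211
time: 7.62
position: [0.4913, -0.167, 0.1882]
eef_rot: [-1.544, -0.338, 0.345]
wrist_force: [0.2, 0.4, -4.3]
grip_width: 0.021
7.625 [ 0.4913 -0.167   0.1882] [-1.544 -0.338  0.345] F [ 0.2  0.4 -4.3] T [-0.   -0.03 -0.  ] w 0.021
```

```bash
python3 -m jog '[[0,2,0,0,0,0,-1],[0,4,0,0,0,0,-1],[0,6,0,0,0,0,-1],[0,6,0,0,0,0,-1]]'
python3 -c "
from h import *
st()"
python3 -m jog '[[0,1,0,0,0,0,-1],[0,2,0,0,0,0,-1],[0,2,0,0,0,0,-1]]'
python3 -c "
from h import *
st()"
```

```text
time: 8.12
position: [0.4912, -0.167, 0.182]
eef_rot: [-1.544, -0.338, 0.345]
wrist_force: [-0.4, -0.1, -5.0]
grip_width: 0.0212
8.125 [ 0.4912 -0.167   0.182 ] [-1.544 -0.338  0.345] F [-0.4 -0.1 -5. ] T [0.05 0.01 0.01] w 0.0212
time: 8.5
position: [0.4911, -0.167, 0.1799]
eef_rot: [-1.544, -0.338, 0.345]
wrist_force: [0.4, -0.3, -5.2]
grip_width: 0.0209
8.5 [ 0.4911 -0.167   0.1799] [-1.544 -0.338  0.345] F [ 0.4 -0.3 -5.2] T [ 0.04 -0.03  0.01] w 0.0209
```

```bash
python3 -m jog '[[0,1,0,0,0,0,-1],[0,2,0,0,0,0,-1],[0,2,0,0,0,0,-1]]'
python3 -c "
from h import *
st()"
```

```text
time: 8.88
position: [0.4914, -0.1669, 0.178]
eef_rot: [-1.544, -0.338, 0.345]
wrist_force: [1.6, 0.3, -4.0]
grip_width: 0.0214
8.875 [ 0.4914 -0.1669  0.178 ] [-1.544 -0.338  0.345] F [ 1.6  0.3 -4. ] T [ 0.45 -0.22 -0.01] w 0.0214
```

```bash
python3 -m jog '[[0,1,0,0,8,0,-1],[0,1.5,0,0,16,0,-1],[0,2,0,0,24,0,-1],[0,2,0,0,27,0,-1],[0,2,0,0,27,0,-1]]'
python3 -c "
from h import *
st()"
```

```text
time: 9.5
position: [0.4915, -0.1668, 0.176]
eef_rot: [-1.572, 0.031, -0.025]
wrist_force: [0.6, 0.9, -5.0]
grip_width: 0.0209
9.5 [ 0.4915 -0.1668  0.176 ] [-1.572  0.031 -0.025] F [ 0.6  0.9 -5. ] T [ 0.71 -0.31 -0.04] w 0.0209
```

```bash
python3 -m jog '[[0,1,0,0,6,0,-1],[0,2,0,0,12,0,-1],[0,4,0,0,18,0,-1],[0,6,0,0,18,0,-1],[0,7,0,0,18,0,-1],[0,7,0,0,18,0,-1]]'
python3 -c "
from h import *
st()"
```

```text
time: 10.25
position: [0.4917, -0.1662, 0.169]
eef_rot: [-1.555, 0.274, -0.269]
wrist_force: [0.1, 6.4, -3.3]
grip_width: 0.0213
10.25 [ 0.4917 -0.1662  0.169 ] [-1.555  0.274 -0.269] F [ 0.1  6.4 -3.3] T [ 2.38 -0.39 -0.  ] w 0.0213
```

```bash
python3 -m jog '[[0,1,1,0,0,0,-1],[0,2,1,0,0,0,-1],[0,3,1,0,0,0,-1],[0,3,1,0,0,0,-1]]'
python3 -c "
from h import *
s=st();print(R.from_rotvec(s['eef_rot']).as_matrix().round(3))"
```

```text
time: 10.75
position: [0.492, -0.1659, 0.1689]
eef_rot: [-1.557, 0.27, -0.266]
wrist_force: [-11.5, 3.7, 26.0]
grip_width: 0.0211
10.75 [ 0.492  -0.1659  0.1689] [-1.557  0.27  -0.266] F [-11.5   3.7  26. ] T [1.78 3.86 0.01] w 0.0211
[[ 0.942 -0.002  0.335]
 [-0.335 -0.002  0.942]
 [-0.002 -1.    -0.003]]
```

```bash
python3 - <<'E'
from h import *
for n in('scene','side'):
  c=cam(n);W=cloud(c)
  D=np.linalg.norm(W[...,:2]-[.492,-.1665],axis=-1)
  h,e=np.histogram(W[...,2][(D<.032)&(W[...,2]>.03)],bins=np.arange(.06,.13,.002)); print(n,dict(zip(e.round(3),h)))
  u,v=proj(c,[.492,-.1665,.09]).astype(int)
  if n=='side': save(c,'seat1',(u-60,v-60,u+60,v+40),6)
E
```

```text
scene {np.float64(0.06): np.int64(10), np.float64(0.062): np.int64(15), np.float64(0.064): np.int64(14), np.float64(0.066): np.int64(11), np.float64(0.068): np.int64(15), np.float64(0.07): np.int64(15), np.float64(0.072): np.int64(10), np.float64(0.074): np.int64(13), np.float64(0.076): np.int64(15), np.float64(0.078): np.int64(12), np.float64(0.08): np.int64(17), np.float64(0.082): np.int64(27), np.float64(0.084): np.int64(16), np.float64(0.086): np.int64(16), np.float64(0.088): np.int64(31), np.float64(0.09): np.int64(28), np.float64(0.092): np.int64(14), np.float64(0.094): np.int64(9), np.float64(0.096): np.int64(7), np.float64(0.098): np.int64(12), np.float64(0.1): np.int64(9), np.float64(0.102): np.int64(11), np.float64(0.104): np.int64(11), np.float64(0.106): np.int64(9), np.float64(0.108): np.int64(11), np.float64(0.11): np.int64(10), np.float64(0.112): np.int64(18), np.float64(0.114): np.int64(7), np.float64(0.116): np.int64(13), np.float64(0.118): np.int64(13), np.float64(0.12): np.int64(9), np.float64(0.122): np.int64(12), np.float64(0.124): np.int64(12), np.float64(0.126):
[... 429 characters left out ...]
): np.int64(21), np.float64(0.086): np.int64(20), np.float64(0.088): np.int64(55), np.float64(0.09): np.int64(52), np.float64(0.092): np.int64(11), np.float64(0.094): np.int64(4), np.float64(0.096): np.int64(7), np.float64(0.098): np.int64(11), np.float64(0.1): np.int64(6), np.float64(0.102): np.int64(14), np.float64(0.104): np.int64(8), np.float64(0.106): np.int64(15), np.float64(0.108): np.int64(11), np.float64(0.11): np.int64(15), np.float64(0.112): np.int64(11), np.float64(0.114): np.int64(14), np.float64(0.116): np.int64(12), np.float64(0.118): np.int64(14), np.float64(0.12): np.int64(10), np.float64(0.122): np.int64(12), np.float64(0.124): np.int64(15), np.float64(0.126): np.int64(54)}
```

View pics/seat1.png

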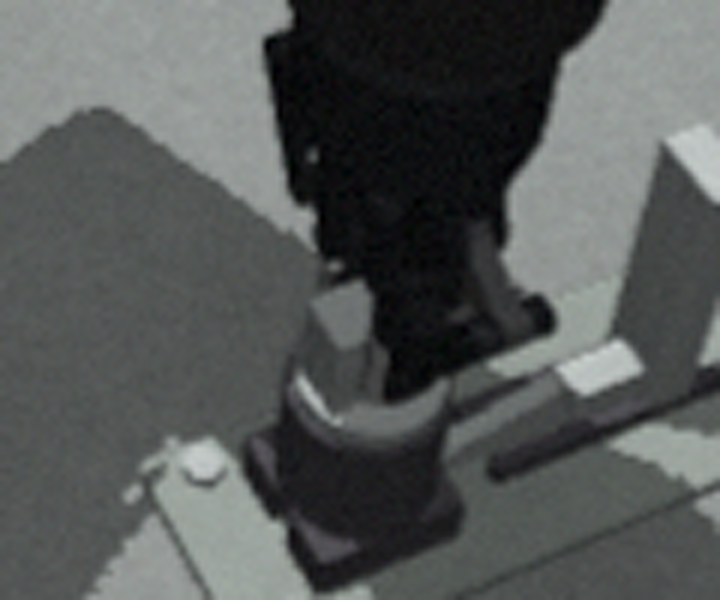

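The collar top reads about 0.090 m (rim 0.082 + 8) and the crop shows it flat on the rim, so it is seated under about 30 N. I'll push once more with no side shift, relax, then release.

```bash
python3 -m jog '[[-1,2,0,0,0,0,-1],[-1,2,0,0,0,0,-1]]'
python3 -c "
from h import *
st()"
python3 -m jog '[[0,0,0,0,0,0,-1],[0,-0.5,0,0,0,0,0],[0,-0.5,0,0,0,0,0.5],[0,-0.5,0,0,0,0,1],[0,-0.5,0,0,0,0,1],[0,-0.5,0,0,0,0,1],[0,-20,0,0,0,0,1],[0,-50,0,0,0,0,1],[0,-80,0,0,0,0,1],[0,-80,0,0,0,0,1]]'
python3 - <<'E'
from h import *
s=st();print(R.from_rotvec(s['eef_rot']).as_matrix().round(3))
for n in('scene','side','wrist'):
  c=cam(n);W=cloud(c)
  D=np.linalg.norm(W[...,:2]-[.492,-.1665],axis=-1)
  p=W[(D<.032)&(W[...,2]>.121)&(W[...,2]<.136)]
  print(n,'head',len(p),p.mean(0).round(4) if len(p) else '',np.median(p[:,2]) if len(p) else '', cv2.minAreaRect((p[:,:2]*1000).astype(np.float32)) if len(p) else '')
  p=W[(D<.028)&(D>.012)&(W[...,2]>.086)&(W[...,2]<.096)]; print('  collar z',np.median(p[:,2]) if len(p) else '')
  q=W[(W[...,2]>.130)&(W[...,2]<.142)&(np.linalg.norm(W[...,:2]-[.606,-.208],axis=-1)<.04)]
  if len(q): print('  post',len(q),q.mean(0).round(4),cv2.minAreaRect((q[:,:2]*1000).astype(np.float32)))
E
```

```text
time: 11.1
position: [0.4916, -0.1659, 0.1689]
eef_rot: [-1.558, 0.265, -0.265]
wrist_force: [-4.2, 3.5, 13.3]
grip_width: 0.0211
11.1 [ 0.4916 -0.1659  0.1689] [-1.558  0.265 -0.265] F [-4.2  3.5 13.3] T [1.57 1.63 0.  ] w 0.0211
time: 12.35
position: [0.4928, -0.1657, 0.2514]
eef_rot: [-1.557, 0.261, -0.268]
wrist_force: [0.1, 0.5, -0.4]
grip_width: 0.0852
12.35 [ 0.4928 -0.1657  0.2514] [-1.557  0.261 -0.268] F [ 0.1  0.5 -0.4] T [0.02 0.05 0.  ] w 0.0852
[[ 0.944  0.005  0.331]
 [-0.331 -0.003  0.944]
 [ 0.005 -1.    -0.002]]
scene head 134 [ 0.4936 -0.1625  0.127 ] 0.1277936367649779 ((491.8984375, -164.95785522460938), (24.10996437072754, 43.015811920166016), 69.67349243164062)
  collar z 0.09062024453517938
  post 75 [ 0.6081 -0.2023  0.1346] ((607.0892333984375, -203.31326293945312), (29.61713409423828, 17.46404266357422), 70.0688705444336)
side head 263 [ 0.49   -0.1694  0.1272] 0.12754446804811695 ((491.5980224609375, -168.47547912597656), (22.196271896362305, 43.85426712036133), 71.46648406982422)
  collar z 0.08987700019802929
  post 133 [ 0.6052 -0.2094  0.1343] ((606.7296142578125, -209.31190490722656), (29.889047622680664, 19.44891929626465), 70.11634063720703)
wrist head 1803 [ 0.4907 -0.1657  0.1286] 0.12877711991275909 ((492.50830078125, -166.4477996826172), (21.631040573120117, 44.5233039855957), 71.36573791503906)
  collar z 0.09086047498970462
  post 9 [ 0.5992 -0.2022  0.1304] ((599.0315551757812, -202.52220153808594), (7.480597496032715, 0.70145183801651), 71.8067626953125)
```

Head top is 0.128 m, collar 0.090 m, and the head is at 71° against the post's 70°, so the arbor is seated and in line. Next I'll go behind the post with the fingers shut.

```bash
python3 -m jog '[[40,0,0,0,0,0,0],[80,0,-1,0,0,0,-1],[120,0,-1,0,0,0,-1],[155,0,-1,0,0,0,-1],[168,0,-1,0,0,0,-1],[168,0,-1,0,0,0,-1],[168,0,-1,0,0,0,-1],[168,30,-1,0,0,0,-1],[168,60,-1,0,0,0,-1],[168,76,-1,0,0,0,-1],[168,76,-1,0,0,0,-1]]'
python3 - <<'E'
from h import *
s=st();M=R.from_rotvec(s['eef_rot']).as_matrix();print(M.round(3))
print('axis->tcp in tool', (M.T@(s['position']-np.array([.492,-.1665,.1]))*1000).round(1))
c=cam('side'); save(c,'push0',(280,200,440,340),4)
E
```

```text
time: 13.88
position: [0.6486, -0.2221, 0.1717]
eef_rot: [-1.558, 0.267, -0.263]
wrist_force: [-0.8, -0.3, 1.2]
grip_width: -0.0001
13.875 [ 0.6486 -0.2221  0.1717] [-1.558  0.267 -0.263] F [-0.8 -0.3  1.2] T [0.   0.07 0.01] w -0.0001
[[ 0.944 -0.003  0.331]
 [-0.331 -0.003  0.944]
 [-0.002 -1.    -0.003]]
axis->tcp in tool [166.1 -72.   -0.9]
```

View pics/push0.png

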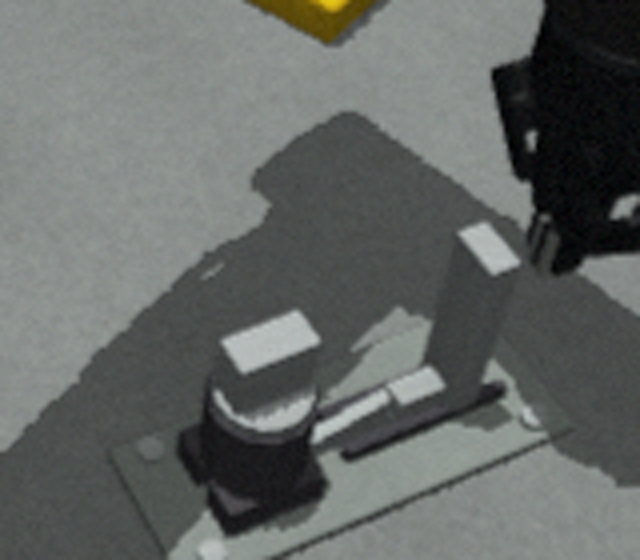

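The arbor sits collar-down on the rim, with the fingers shut behind the post at (545,240). I'll push towards the socket.

```bash
python3 -m jog '[[-10,0,0,0,0,0,-1],[-18,0,0,0,0,0,-1],[-24,0,0,0,0,0,-1],[-30,0,0,0,0,0,-1],[-35,0,1,0,0,0,-1],[-40,0,1,0,0,0,-1],[-45,0,1,0,0,0,-1],[-50,0,1,0,0,0,-1],[-50,0,1,0,0,0,-1]]'
python3 - <<'E'
from h import *
s=st();M=R.from_rotvec(s['eef_rot']).as_matrix()
print('axis->tcp in tool', (M.T@(s['position']-np.array([.492,-.1665,.1]))*1000).round(1),'F tool',(M.T@s['wrist_force']).round(1))
c=cam('side');W=cloud(c)
p=W[(np.linalg.norm(W[...,:2]-[.492,-.1665],axis=-1)<.03)&(W[...,2]>.121)&(W[...,2]<.145)];print('head',np.median(p[:,2]))
E
```

```text
time: 15.05
position: [0.6021, -0.2046, 0.1729]
eef_rot: [-1.558, 0.265, -0.264]
wrist_force: [1.6, -0.4, 1.0]
grip_width: -0.0001
15.05 [ 0.6021 -0.2046  0.1729] [-1.558  0.265 -0.264] F [ 1.6 -0.4  1. ] T [-0.19 -0.68 -0.04] w -0.0001
axis->tcp in tool [116.5 -72.9   0.2] F tool [ 1.7 -1.   0.1]
head 0.12794861736573163
```

```bash
python3 -m jog '[[-4,0,0,0,0,0,-1],[-8,0,0,0,0,0,-1],[-12,0,0,0,0,0,-1],[-16,0,0,0,0,0,-1],[-20,0,0,0,0,0,-1],[-24,0,0,0,0,0,-1],[-28,0,0,0,0,0,-1],[-32,0,0,0,0,0,-1],[-34,0,0,0,0,0,-1],[-34,0,0,0,0,0,-1]]'
cat > chk.py <<'E'
from h import *
s=arm.get_state();M=R.from_rotvec(s['eef_rot']).as_matrix();print(s['time'])
print('axis->tcp in tool', (M.T@(s['position']-np.array([.492,-.1665,.1]))*1000).round(1),'F tool',(M.T@s['wrist_force']).round(1))
u=np.array([.944,-.331])
for n in('scene','side'):
  c=cam(n);W=cloud(c); A=W[...,:2]-[.492,-.1665]; a=A@u; D=np.linalg.norm(A,axis=-1)
  p=W[(D<.026)&(W[...,2]>.121)&(W[...,2]<.145)]
  if len(p): print(n,'head z',np.percentile(p[:,2],[50,90]).round(4))
  m=(a>.035)&(a<.14)&(abs(A@[.331,.944])<.025)&(W[...,2]>.131)&(W[...,2]<.138)
  if m.sum(): print(n,'post a',m.sum(),a[m].min().round(4),a[m].max().round(4),a[m].mean().round(4))
E
python3 chk.py
```

```text
time: 16.35
position: [0.5703, -0.1934, 0.1728]
eef_rot: [-1.558, 0.265, -0.264]
wrist_force: [3.0, -2.7, -0.6]
grip_width: 0.0003
16.35
axis->tcp in tool [ 82.8 -72.7   0.3] F tool [ 3.7  0.6 -1.5]
scene head z [0.1352 0.1384]
scene post a 23 0.0534 0.0924 0.0696
side head z [0.1358 0.138 ]
side post a 147 0.0535 0.0783 0.0634
```

```bash
python3 -m jog '[[-1.5,0,0,0,0,0,-1],[-3,0,0,0,0,0,-1],[-4,0,0,0,0,0,-1],[-4,0,0,0,0,0,-1]]'; python3 chk.py
```

```text
time: 16.95
position: [0.5677, -0.1925, 0.1728]
eef_rot: [-1.558, 0.263, -0.266]
wrist_force: [8.0, -5.0, -4.1]
grip_width: -0.0001
16.95
axis->tcp in tool [ 80.3 -72.6   0.3] F tool [ 9.2  4.1 -2.1]
scene head z [0.1362 0.1392]
scene post a 27 0.0501 0.09 0.0696
side head z [0.1367 0.1388]
side post a 148 0.0512 0.0767 0.0613
```

```bash
python3 -m jog '[[-2,0,0,0,0,0,-1],[-3,0,0,0,0,0,-1],[-4,0,0,0,0,0,-1],[-4,0,0,0,0,0,-1]]'; python3 chk.py
```

```text
time: 17.55
position: [0.5674, -0.1923, 0.173]
eef_rot: [-1.559, 0.257, -0.271]
wrist_force: [16.7, -11.7, -10.5]
grip_width: -0.0002
17.55
axis->tcp in tool [ 80.3 -72.3   0.3] F tool [19.6 10.6 -5.5]
scene head z [0.136 0.139]
scene post a 26 0.0507 0.0898 0.0689
side head z [0.1365 0.1389]
side post a 152 0.0506 0.0756 0.061
```

```bash
python3 -m jog '[[-3,0,0,0,0,0,-1],[-5,0,0,0,0,0,-1],[-6,0,0,0,0,0,-1],[-6,0,0,0,0,0,-1]]'; python3 chk.py
python3 -m jog '[[6,0,0,0,0,0,-1],[25,0,0,0,0,0,-1],[40,-30,0,0,0,0,-1],[60,-80,0,0,0,0,-1],[80,-110,0,0,0,0,-1],[80,-110,0,0,0,0,-1]]'; python3 chk.py
python3 - <<'E'
from h import *
c=cam('side'); save(c,'fin_side',(280,200,440,340),4)
c=cam('scene'); u,v=proj(c,[.52,-.18,.09]).astype(int); save(c,'fin_scene',(u-70,v-60,u+70,v+60),5)
E
```

```text
time: 18.15
position: [0.5669, -0.1918, 0.1736]
eef_rot: [-1.56, 0.248, -0.278]
wrist_force: [22.9, -15.7, -15.6]
grip_width: -0.0001
18.15
axis->tcp in tool [ 80.5 -72.    0.6] F tool [26.5 16.2 -7.2]
scene head z [0.1357 0.1387]
scene post a 31 0.0498 0.0898 0.0689
side head z [0.1365 0.1389]
side post a 152 0.0501 0.0771 0.0607
time: 19.0
position: [0.6414, -0.2174, 0.2869]
eef_rot: [-1.559, 0.247, -0.279]
wrist_force: [-0.9, 0.1, -1.0]
grip_width: -0.0004
19.0
axis->tcp in tool [ 161.7 -183.5    0.9] F tool [-0.9  1.  -0.2]
scene head z [0.1358 0.1389]
scene post a 65 0.0499 0.0675 0.0596
side head z [0.1362 0.1386]
side post a 131 0.051 0.0695 0.0596
```

View pics/fin_side.png

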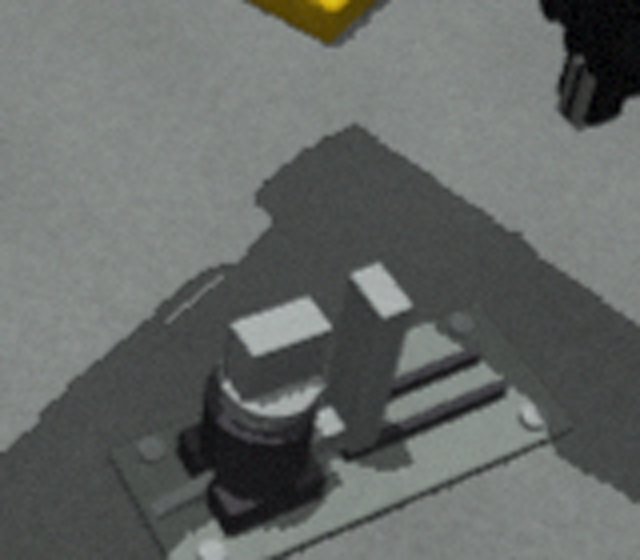

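View pics/fin_scene.png

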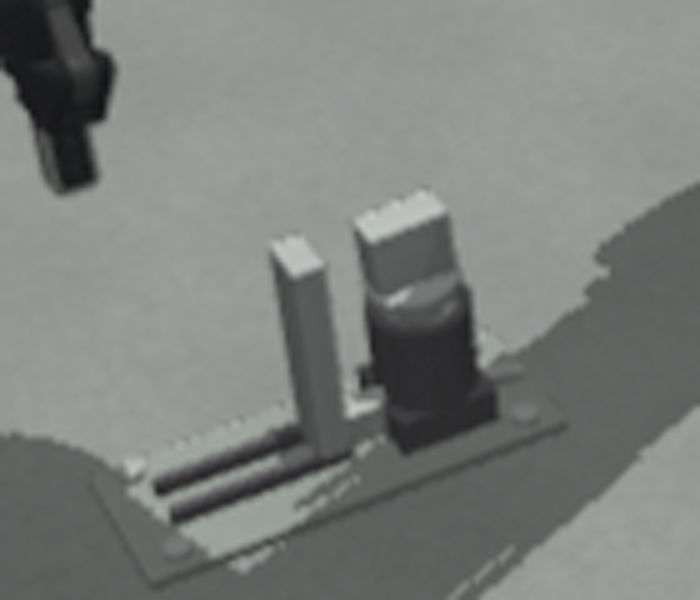

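The post is at its stop, 60 mm from the axis. The arbor stands in the socket on the wedge, about 10 mm up and slightly leaning, and the robot is clear. Handing in.

```bash
python3 -c "
from bench import arm
print(arm.hand_in())"
```

```text
the job is handed in; nothing more can be done
None
```

The job is done and handed in at about 19 s. I gripped the grey flat-headed arbor by its flats and started its shank in the socket 45° out of line. Then I twisted it into line while pushing down, and released it. After that I pushed the wedge post home with closed fingers and did not touch the arbor again.

- **Seating:** With about 25–30 N down, the collar top read about 0.090 m and the head top about 0.128 m, which puts the collar on the rim. The head stood at about 71° against 70° for the post.
- **Wedge:** The post stopped about 60 mm from the socket's axis, and raising the push from 9 N to 27 N moved it no further.
- **Lift:** The head rose about 10 mm (its top is at 0.136–0.139 m). It stayed there after the robot had withdrawn and was touching nothing.
- **Disagreement:** The scene and side cameras differed by about 4–6 mm on the socket and post positions, so I used the wrist view and the average. The lifted arbor appears to lean very slightly on the wedge.

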